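# Take the tall crucible in the lab tongs

### The arm

A 6-joint arm with a two-finger parallel gripper is mounted at the origin on the work surface. World frame = base frame: x ahead of the robot, y to its left, z up, the work surface at z = 0. Lengths are in mm, angles in rad, forces in N, time in s.
With the tool pointing down it reaches from about 275 to 750 mm from the base axis. Payload 10.2 kg.
Tool frame: the origin (TCP) lies at the very end of the fingers, on their centre line; the grasp point (between the pads) lies 19 mm behind it; z points along the fingers, x is the direction in which the jaws open and shut, and the axes are right-handed (so a half turn about z gives the same grasp; the last joint's range is limited). The gripper opens to 85 mm and grips with 20 to 120 N. Pads are 22 mm wide; open, the fingers measure 114 mm over their backs; the gripper's body (76 mm by 85 mm) begins 54 mm behind the grasp point. The pads swing forward as they close: fully open they stand 13 mm farther back than shut.
Start: joints at [0.947, 0.313, 1.498, -0, 1.331, -0.223], TCP at [204.844, 483.394, 231.294] pointing down, gripper open.
Joint ranges: [-2.94, 2.94], [-0.97, 2.17], [0.19, 2.56], [-1.23, 4.37], [0.02, 3.11], [-2.88, 2.88]. Speed limits (rad/s): [2.39, 2.39, 3.01, 3.14, 3.14, 3.14].

### API

Orientations are given as a unit quaternion [w, x, y, z].
In Python, from rig import telemetry, capture, camera_model, finish_job gives the robot as it stands.
- The arm moves only by the shell command python3 -m inch 'ROWS' [FORCE]. ROWS is JSON, a list of rows, each a list of 5 numbers: the shift along the tool's x, y, z in m, then the turn about the tool's z in rad, then the finger opening in m, from 0 to 0.0854. A call has exactly 5 rows; each row shifts and turns the pose as measured when the row begins, along the tool's axes as they then stand; what a row does not reach is not made up. A row lasts 1/12 s, in which the tool goes at most 41.7 mm and 7.16 degrees, less where a joint would pass 70% of its speed; a pose out of reach is approached as far as the arm can. A call with a gripper value outside its range is refused whole. The fingers move at their own pace and stop on an object; FORCE is the grip in N (left out, the last holds). Time passes only in rows, so rows that do not move let the fingers close, or fill a call up. It gives the time, the measured TCP pose, the force and the opening at its end, in the units of the state.
- telemetry.sense(): the state, without advancing time (a new reading comes with each control period).
- capture(name): name is "scene" or "top" or "wrist"; returns the picture (480x640x3 uint8, blue, green, red); there is no depth.
- camera_model(name): a dict with "mtx" (3x3 intrinsics, pixels), "camera_from_world" (4x4, takes a point from world to camera coordinates). Camera axes: x right, y down, z forward; pixel columns grow to the right and rows downward; lengths in mm; the calibration is good to about 2 mm. A picture is of the moment at which its call begins: read the wrist's pose just before it. camera_model takes no time and is no camera call; for the wrist camera it gives the pose at the moment of the call.
- finish_job(): hands the job in, once; it reports no verdict.
The state is a dict: "time_s": time; "joints": joint angles; "dq": joint speeds; "tau": joint torques, N m; "eef_pos": TCP position; "ee_rot": TCP orientation; "force": force on the tool from outside, world axes, zero at the start; "wrist_torque": the same for the moment, N m; "grip_width": opening from 0.0 (shut) to 1.0 (fully open).
Only numpy, scipy, OpenCV 4.12 (cv2) and the standard library are available. Lean on these libraries where they do the work, as an engineer would, in place of code of your own. Each camera call takes 0.05 s, during which the arm holds its last target. There are 200 camera calls.

### The job

The plaster spatula left on the cooling stand is in the way of the tongs: slide it blade first into the slot of the wooden tool holder until it is home, and let go of it. Then pick up the spring tongs, close their jaws on the tall crucible, and lift it upright to at least 10 cm above the stand's top; take it with the tongs only, never with the gripper's fingers, and leave the two low dishes standing where they are. Finish while still holding the crucible up in the tongs, keeping still: do not put anything down at the end.

Things in the scene. Friction and masses are not known exactly. Their poses are not given: they have to be found in the camera images.
- stand: Grey slab on short feet, fixed, 150 (x) x 250 (y) mm, flat top 25 mm above its origin (centre of the underside, on the bench). The tall crucible and two low dishes stand in a row along its y at its far side (x about +40 mm), some 78 mm apart in any order; the spatula lies along the near side (x about -40 mm).
- tall_crucible: White ceramic cup standing on the stand, the tall one of the three: 38 mm high, straight body 24 mm across, rim 30 mm across and 5 mm thick round the top. 50 g or so. Origin: centre of its underside, z up its axis.
- low_dish_a: Low white dish on the stand, 14 mm high, 36 mm across the rim. Origin: centre of its underside. Leave it.
- low_dish_b: A second, equal low dish on the stand. Leave it.
- spatula: Plaster spatula lying flat on the stand, 200 mm long along its x; blade to +x (robot's left at the start). Underside flat (z = 0). Wooden handle 16 mm wide, 14 mm high, x -100 to +10 mm; steel blade 30 mm wide, 3 mm thick, flush with the underside, x 10 to 100 mm. About 90 g, balanced near x = +20 mm. Origin: underside, mid-length.
- spatula_tip (a point): Middle of the blade's leading edge, 1.5 mm above the underside, 100 mm ahead of the spatula's origin; axes as the spatula's.
- holder: Wooden tool holder, fixed, 130 (x) x 70 (y) x 40 mm. Open apron 20 mm high (x -50 to -10 mm) toward the robot, then a level slot along +x: floor 20 mm above the bench, 40 mm wide, 10 mm high, mouth at x = -10 mm, end wall at x = +65 mm. Lips cover its sides, leaving a 16 mm gap open to above; the blade goes in through the mouth along +x. Origin: on the bench, on the slot's centre line.
- slot_end (a point): Middle of the slot's end wall, 1.5 mm above the slot floor; x points into the slot, z up. When home, the spatula's tip is here, its underside on the floor, its handle over the apron.
- slot_mouth (a point): Middle of the slot's mouth, 1.5 mm above the slot floor, 75 mm before the end wall.
- tongs: Steel spring tongs lying on the bench, 205 mm long, jaws to +x, 80 g. Left arm (this body) and right arm (joint jaw) swing about an upright hinge. Squeeze the two grip plates (x -20 to +20 mm, 18 mm high): outer faces 46 mm apart at rest, 38 mm at jaw 0.107 (then parallel), 34 mm with the jaws on the crucible. Origin: underside, midway between the plates at rest; x is the midline at rest.
- jaw (a joint): Closing angle of the tongs, rad: 0 at rest, about 0.16 on the crucible, 0.24 at most. Two shallow V jaws (z 0 to 12 mm), centre 180 mm from the hinge on the midline; gap between their points 50 mm at rest, less 1.9 mm per 0.01 rad. The midline lies at yaw + jaw/2 of the tongs' frame, from the hinge. Springs open: 5.5 N at the plates at first, 9.5 N on the crucible.
- tongs_hinge (a point): Hinge of the tongs, on its axis, 75 mm behind the tongs' origin, 9 mm above their underside; axes as the tongs'.
There are look-alikes about, which are no part of the job. Leave any black or orange look-alike of the low_dish_a alone.

How it is judged:
By the outcome, as a careful person would: the job done as asked, in the order asked, and still so for the second after the job is handed in, while the arm keeps its last pose, push and grip.
It also fails if it takes over 58 s, if anything falls off the work surface, if the arm or the gripper's body presses on something with over 40 N, if the wrist force passes 120 N, or if a joint passes its speed limit or range.

## Working session

There is one attempt and no reset: what is moved stays moved. The work goes in short steps, Python scripts to look and compute and a shell command to move; the robot and the scene stay as the last step left them, time stands still between calls to the robot, and variables do not carry over. Pictures are saved under pics/ and viewed, about 8 in all and at most 12, crops included, and the job is handed in when it is done.

```bash
mkdir -p pics; ls; python3 - <<'E'
from rig import telemetry,capture,camera_model
import cv2,numpy as np
print(telemetry.sense())
a=[]
for n in("scene","top"):
    im=capture(n);cv2.imwrite(f"pics/{n}0.png",im);a.append(im)
    m=camera_model(n);print(n,np.round(m["mtx"],1).tolist(),np.round(m["camera_from_world"],3).tolist())
E
```

```text
pics
{'time_s': 0.0, 'joints': array([ 9.46590821e-01,  3.13462097e-01,  1.49843578e+00,  1.28444534e-05,
        1.33098845e+00, -2.23389677e-01]), 'dq': array([-0.00091856, -0.00112871,  0.00043453, -0.00072857, -0.00091746,
       -0.00093276]), 'tau': array([-2.74046848e-03, -4.12269831e+01, -2.59729600e+01, -4.26827546e-04,
        4.26739192e-03,  2.93781852e-05]), 'eef_pos': array([204.69089763, 483.17855976, 230.72937239]), 'ee_rot': array([ 2.22998780e-04,  8.33718140e-01,  5.52189862e-01, -6.07214408e-04]), 'force': array([-0.12120654, -0.02857158, -0.00663155]), 'wrist_torque': array([-0.01697111,  0.02819258, -0.0116552 ]), 'grip_width': 0.9997049889783209}
scene [[507.7, 0.0, 322.1], [0.0, 507.7, 239.2], [0.0, 0.0, 1.0]] [[-0.756, 0.655, -0.006, 418.638], [0.534, 0.611, -0.584, -261.61], [-0.379, -0.445, -0.812, 1204.062], [0.0, 0.0, 0.0, 1.0]]
top [[566.5, 0.0, 314.3], [0.0, 566.5, 226.7], [0.0, 0.0, 1.0]] [[-0.0, -1.0, 0.005, 18.289], [-0.983, -0.001, -0.186, 569.961], [0.186, -0.005, -0.983, 1159.733], [0.0, 0.0, 0.0, 1.0]]
```

View pics/top0.png

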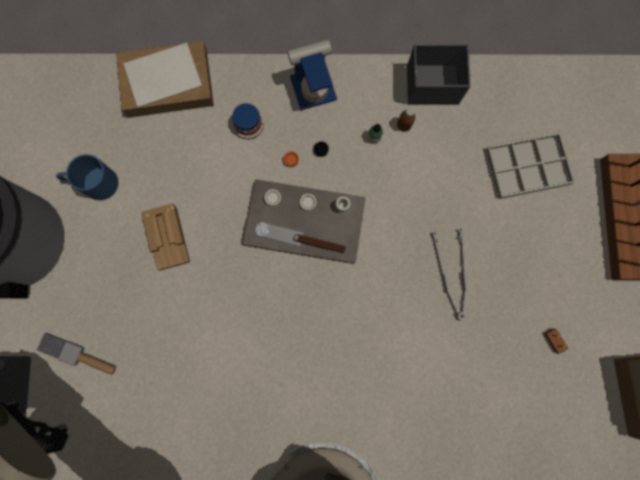

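View pics/scene0.png

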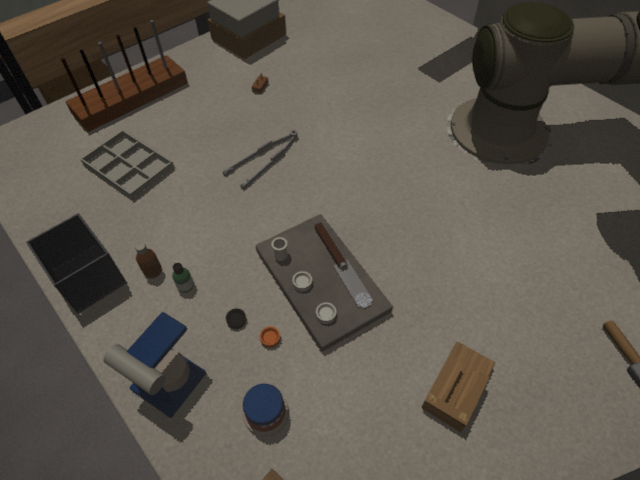

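Candidates, top view:
- **Spatula:** red-handled on the stand (300,237), or the look-alike on the bench (77,354). I choose the stand one.
- **Crucible:** tall cup at (343,204). The low dishes are at (272,197) and (308,201), with orange (291,159) and black (321,149) look-alikes.
- **Tongs:** (450,275), hinge at (460,316), jaws facing up.
- **Holder:** (165,237).

```bash
cat > h.py <<'E'
import numpy as np,cv2
from rig import telemetry,capture,camera_model
def ray(m,p,z):
    K=np.array(m["mtx"]);T=np.array(m["camera_from_world"]);R=T[:3,:3];c=-R.T@T[:3,3]
    d=R.T@np.linalg.solve(K,[p[0],p[1],1.]);return c+d*(z-c[2])/d[2]
def proj(m,P):
    q=np.array(m["mtx"])@(np.array(m["camera_from_world"])@np.append(P,1))[:3];return q[:2]/q[2]
def pose():
    s=telemetry.sense();w,x,y,z=s["ee_rot"]
    from scipy.spatial.transform import Rotation as R
    return s,R.from_quat([x,y,z,w]).as_matrix()
def plan(target,yaw=None):
    """target TCP pos; yaw = world dir angle of tool x. prints tool-frame shift mm, turn rad"""
    s,R=pose();d=R.T@(np.array(target)-s["eef_pos"]);y0=np.arctan2(R[1,0],R[0,0]);t=0
    if yaw is not None:
        t=-(yaw-y0);t=(t+np.pi/2)%np.pi-np.pi/2
    print("tool shift mm",np.round(d,1),"turn",round(t,3),"yaw0",round(y0,3),"j6",round(s["joints"][5],2),"t",round(s["time_s"],2),"pos",np.round(s["eef_pos"],1))
E
python3 - <<'E'
from h import *
for n in("top","scene"):
    im=cv2.imread(f"pics/{n}0.png");m=camera_model(n)
    pts={"top":dict(crucible=(343,203,63),dA=(272,197,39),dB=(308,201,39),sp_h=(320,242,39),hold=(165,237,40),hinge=(460,316,18),jawL=(434,235,12),jawR=(459,232,12),stTL=(256,181,25),stTR=(365,198,25),stBL=(243,246,25),stBR=(355,262,25)),
    "scene":dict(crucible=(280,243,63),dA=(326,313,39),dB=(303,281,39),sp_h=(330,245,39),hold=(460,383,40),hinge=(295,134,18))}[n]
    for k,(u,v,z) in pts.items(): print(n,k,np.round(ray(m,(u,v),z),0))
c=cv2.imread("pics/top0.png")
a=cv2.resize(c[160:280,130:380],None,fx=3.2,fy=3.2,interpolation=cv2.INTER_CUBIC)
b=cv2.resize(c[220:330,420:480],None,fx=2,fy=2)
cv2.imwrite("pics/crop1.png",cv2.convertScaleAbs(a,alpha=1.6))
hs=cv2.cvtColor(c,cv2.COLOR_BGR2HSV)
m=camera_model("top")
for nm,(x0,y0,x1,y1),lo,hi,z in(("handle",(280,220,360,262),(0,100,40),(15,255,140),39),("holder",(130,190,200,280),(8,70,60),(22,255,255),40)):
    k=np.zeros(c.shape[:2],np.uint8);k[y0:y1,x0:x1]=cv2.inRange(hs,lo,hi)[y0:y1,x0:x1]
    cs=max(cv2.findContours(k,0,2)[0],key=cv2.contourArea);r=cv2.minAreaRect(cs);bx=cv2.boxPoints(r)
    W=np.array([ray(m,p,z)[:2] for p in bx]);print(nm,cv2.contourArea(cs),np.round(W).tolist(),np.round(W.mean(0)),[round(float(np.linalg.norm(W[i]-W[i-1]))) for i in range(2)])
    for i in range(2): d=W[i]-W[i-1];print(" dir",np.round(np.arctan2(d[1],d[0]),3))
E
```

```text
top crucible [620. -43.  63.]
top dA [639. 111.  39.]
top dB [630.  32.  39.]
top sp_h [539.   6.  39.]
top hold [550. 340.  40.]
top hinge [ 382. -294.   18.]
top jawL [ 559. -246.   12.]
top jawR [ 566. -302.   12.]
top stTL [679. 148.  25.]
top stTR [640. -94.  25.]
top stBL [533. 174.  25.]
top stBR [498. -70.  25.]
scene crucible [620. -42.  63.]
scene dA [642. 113.  39.]
scene dB [631.  37.  39.]
scene sp_h [542.  10.  39.]
scene hold [564. 346.  40.]
scene hinge [ 386. -289.   18.]
handle 251.0 [[541.0, 55.0], [555.0, 51.0], [530.0, -47.0], [516.0, -43.0]] [536.   4.] [101, 14]
 dir 1.324
 dir -0.237
holder 2033.0 [[606.0, 398.0], [626.0, 324.0], [496.0, 285.0], [477.0, 358.0]] [551. 341.] [136, 77]
 dir 0.299
 dir -1.309
```

View pics/crop1.png

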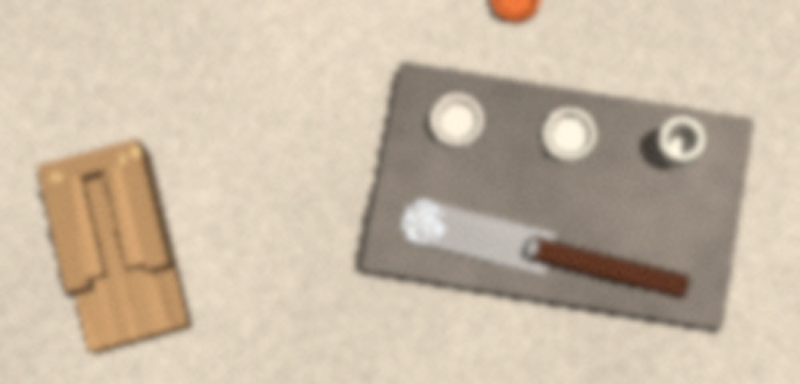

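Crop: the spatula is the red-handled one on the stand, with its plaster-tipped blade facing +y. The holder's apron faces the robot. The tall cup is the rightmost of the row (deep hollow, shadow). I'm moving over the spatula for a wrist look.

```bash
python3 -c "
from h import *
plan((500,38,231),-0.247)"
```

```text
tool shift mm [-294.7  445.6    0. ] turn 1.417 yaw0 1.17 j6 -0.22 t 0.1 pos [204.7 483.2 230.8]
```

```bash

R='[[-0.0196,0.0297,0,0,0.0854],[-0.0196,0.0297,0,0,0.0854],[-0.0196,0.0297,0,0,0.0854],[-0.0196,0.0297,0,0,0.0854],[-0.0196,0.0297,0,0,0.0854]]'
python3 -m inch '[[-0.0196,0.0297,0,0,0.085],[-0.0196,0.0297,0,0,0.085],[-0.0196,0.0297,0,0,0.085],[-0.0196,0.0297,0,0,0.085],[-0.0196,0.0297,0,0,0.085]]'
python3 -m inch '[[-0.0196,0.0297,0,0,0.085],[-0.0196,0.0297,0,0,0.085],[-0.0196,0.0297,0,0,0.085],[-0.0196,0.0297,0,0,0.085],[-0.0196,0.0297,0,0,0.085]]'
python3 -m inch '[[-0.0196,0.0297,0,0,0.085],[-0.0196,0.0297,0,0,0.085],[-0.0196,0.0297,0,0,0.085],[-0.0196,0.0297,0,0,0.085],[-0.0196,0.0297,0,0,0.085]]'
python3 -m inch '[[0,0,0,0.12,0.085],[0,0,0,0.12,0.085],[0,0,0,0.12,0.085],[0,0,0,0.12,0.085],[0,0,0,0.12,0.085]]'
python3 -m inch '[[0,0,0,0.12,0.085],[0,0,0,0.12,0.085],[0,0,0,0.12,0.085],[0,0,0,0.12,0.085],[0,0,0,0.12,0.085]]'
python3 -m inch '[[0,0,0,0.12,0.085],[0,0,0,0.12,0.085],[0,0,0,0,0.085],[0,0,0,0,0.085],[0,0,0,0,0.085]]'
python3 -c "
from h import *
plan((544.5,38,231),-0.247)
im=capture('wrist');cv2.imwrite('pics/w1.png',im)
m=camera_model('wrist');T=np.array(m['camera_from_world']);print(np.round(m['mtx'],1).tolist(),np.round(T,3).tolist(),'cam',-T[:3,:3].T@T[:3,3]);np.savez('w1.npz',**m)"
```

```text
time_s: 0.52
eef_pos: [302.5, 333.2, 228.6]
ee_rot: [-0.0, 0.831, 0.557, -0.002]
force: [1.0, 1.1, 0.1]
grip_width: 0.992
time_s: 0.93
eef_pos: [404.9, 177.9, 227.8]
ee_rot: [-0.0, 0.831, 0.557, -0.003]
force: [0.7, 1.2, -0.5]
grip_width: 0.995
time_s: 1.35
eef_pos: [507.8, 21.9, 226.8]
ee_rot: [-0.001, 0.831, 0.556, -0.004]
force: [0.4, 0.9, 0.8]
grip_width: 0.996
time_s: 1.77
eef_pos: [510.4, 14.1, 223.8]
ee_rot: [-0.001, 0.961, 0.275, -0.006]
force: [1.1, 0.0, 0.1]
grip_width: 0.994
time_s: 2.18
eef_pos: [509.6, 14.0, 221.9]
ee_rot: [0.001, 0.999, -0.034, -0.008]
force: [0.5, -0.0, -0.2]
grip_width: 0.998
time_s: 2.6
eef_pos: [508.9, 14.2, 220.5]
ee_rot: [0.002, 0.987, -0.157, -0.009]
force: [0.0, 0.1, 0.8]
grip_width: 0.995
tool shift mm [ 26.3 -33.7 -11.2] turn -0.069 yaw0 -0.316 j6 0.12 t 2.6 pos [508.9  14.2 220.5]
[[367.3, 0.0, 316.8], [0.0, 367.3, 239.8], [0.0, 0.0, 1.0]] [[0.95, -0.311, -0.02, -474.977], [-0.293, -0.912, 0.287, 127.446], [-0.108, -0.267, -0.958, 427.644], [0.0, 0.0, 0.0, 1.0]] cam [534.67108417  82.66488206 363.34357205]
```

View pics/w1.png

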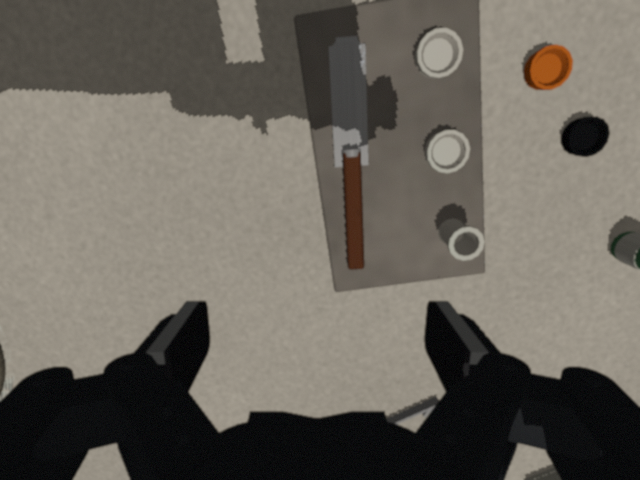

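Wrist view: handle from (352,155) to (356,268), blade facing up the picture to about (348,40), crucible at (466,243). Nothing covers the handle. I'm refining the positions from this.

```bash
python3 - <<'E'
from h import *
c=cv2.imread('pics/w1.png');m=dict(np.load('w1.npz'));hs=cv2.cvtColor(c,cv2.COLOR_BGR2HSV)
k=cv2.inRange(hs,(0,110,30),(12,255,160));k[:,:320]=0;k[:,400:]=0;k[:140]=0;k[290:]=0
cs=max(cv2.findContours(k,0,2)[0],key=cv2.contourArea);bx=cv2.boxPoints(cv2.minAreaRect(cs))
W=np.array([ray(m,p,39)[:2] for p in bx]);print(np.round(W).tolist(),np.round(W.mean(0),1),[round(float(np.linalg.norm(W[i]-W[i-1])),1) for i in range(2)])
W=W[np.argsort(W[:,1])];lo=W[:2].mean(0);hi=W[2:].mean(0);d=hi-lo;yaw=np.arctan2(d[1],d[0]);print("yaw",yaw)
f=lambda x:hi+(x-10)*d/np.linalg.norm(d)
print("hi",hi,"lo",lo,"x=-10:",f(-10))
for n,p,z in(("cruc",(466,243),63),("dB",(448,151),39),("dA",(440,52),39)):print(n,ray(m,p,z))
plan((*f(-10),110),yaw-np.pi/2)
E
```

```text
[[543.0, 58.0], [557.0, 54.0], [531.0, -47.0], [516.0, -43.0]] [537.    5.4] [104.9, 14.4]
yaw 1.3151061695492816
hi [550.29442295  56.10225709] lo [523.78615646 -45.30192738] x=-10: [545.23615918  36.75247756]
cruc [620.61816346 -42.57220888  63.        ]
dB [629.50426394  33.11713991  39.        ]
dA [639.91644876 110.26375296  39.        ]
tool shift mm [ 29.5 -33.5 109.8] turn -0.06 yaw0 -0.316 j6 0.12 t 2.65 pos [508.9  14.2 220.5]
```

```bash

python3 -m inch '[[0.0074,-0.0084,0.020,-0.06,0.045],[0.0074,-0.0084,0.025,0,0.045],[0.0074,-0.0084,0.025,0,0.045],[0.0074,-0.0084,0.025,0,0.045],[0,0,0.015,0,0.045]]'
python3 -m inch '[[0,0,0,0,0.045],[0,0,0,0,0.045],[0,0,0,0,0.045],[0,0,0,0,0.045],[0,0,0,0,0.045]]'
python3 -c "
from h import *
plan((545.2,36.8,28),-0.256);print(pose()[1])"
```

```text
time_s: 3.07
eef_pos: [548.3, 39.0, 110.0]
ee_rot: [0.002, 0.993, -0.12, -0.004]
force: [0.2, 1.5, -0.4]
grip_width: 0.53
time_s: 3.48
eef_pos: [547.7, 39.0, 109.5]
ee_rot: [0.002, 0.993, -0.117, -0.006]
force: [0.5, -0.4, 0.0]
grip_width: 0.523
tool shift mm [-1.   2.3 81.6] turn 0.021 yaw0 -0.235 j6 0.1 t 3.48 pos [547.7  39.  109.5]
[[ 0.97235366 -0.23323125 -0.01146945]
 [-0.23327182 -0.97240881 -0.00231821]
 [-0.01061232  0.00492962 -0.99993154]]
```

```bash

python3 -m inch '[[-0.0005,0.001,0.025,0.01,0.045],[-0.0005,0.001,0.025,0.01,0.045],[0,0,0.018,0,0.045],[0,0,0.009,0,0.045],[0,0,0.001,0,0.045]]'
python3 -c "
from h import *
plan((545.2,36.8,28),-0.256)"
```

```text
time_s: 3.9
eef_pos: [549.2, 35.9, 35.3]
ee_rot: [0.002, 0.992, -0.128, 0.001]
force: [-0.0, -0.2, 0.1]
grip_width: 0.527
tool shift mm [-4.1  0.2  7.3] turn 0.0 yaw0 -0.256 j6 0.11 t 3.9 pos [549.2  35.9  35.3]
```

```bash

python3 -m inch '[[-0.004,0,0.003,0,0.045],[0,0,0.004,0,0.045],[0,0,0,0,0.045],[0,0,0,0,0.01],[0,0,0,0,0.01]]' 60
python3 -m inch '[[0,0,0,0,0.01],[0,0,0,0,0.01],[0,0,0,0,0.01],[0,0,0,0,0.01],[0,0,0,0,0.01]]' 60
python3 -c "
from h import *
plan((545.2,36.8,28),-0.256)"
```

```text
time_s: 4.32
eef_pos: [547.0, 36.7, 31.6]
ee_rot: [0.002, 0.992, -0.127, 0.004]
force: [-0.6, 0.0, 0.5]
grip_width: 0.255
time_s: 4.73
eef_pos: [547.6, 36.7, 32.9]
ee_rot: [0.002, 0.992, -0.127, 0.005]
force: [-0.7, -0.0, 0.2]
grip_width: 0.166
tool shift mm [-2.4  0.5  4.8] turn 0.001 yaw0 -0.255 j6 0.11 t 4.73 pos [547.6  36.7  32.9]
```

```bash

python3 -m inch '[[-0.001,0,0,0,0.03],[-0.001,0,0,0,0.03],[0,0,0.004,0,0.03],[0,0,0.003,0,0.03],[0,0,0.001,0,0.01]]' 60
python3 -m inch '[[0,0,0,0,0.01],[0,0,0,0,0.01],[0,0,0,0,0.01],[0,0,0,0,0.01],[0,0,0,0,0.01]]' 60
python3 -c "
from h import *
plan((545.2,36.8,28),-0.256)
im=capture('wrist');cv2.imwrite('pics/w2.png',im)"
```

```text
time_s: 5.15
eef_pos: [545.4, 37.0, 25.3]
ee_rot: [0.002, 0.992, -0.127, 0.005]
force: [-15.5, -3.4, 50.7]
grip_width: 0.234
time_s: 5.57
eef_pos: [546.0, 36.7, 26.0]
ee_rot: [0.002, 0.992, -0.127, 0.006]
force: [-1.8, 0.3, 3.2]
grip_width: 0.167
tool shift mm [-0.7  0.2 -2. ] turn 0.001 yaw0 -0.255 j6 0.11 t 5.57 pos [546.   36.7  26. ]
```

View pics/w2.png

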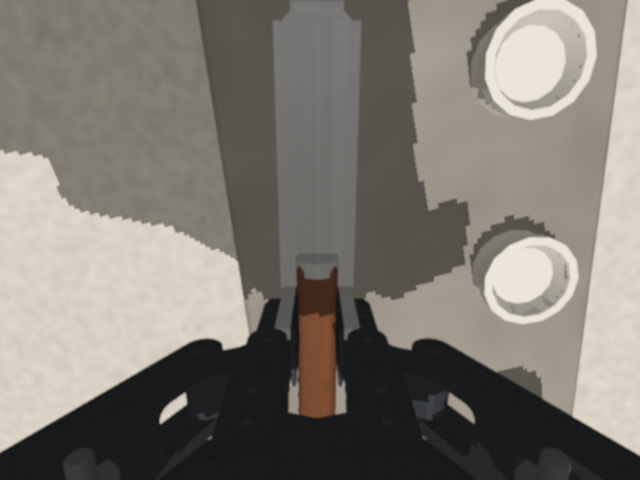

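The handle is gripped between the pads at (318,330) and centred, with the blade straight up the picture. The fingertips touched the stand briefly (about 50 N wrist reading), so I'll be gentler from here. Lifting.

```bash

python3 -m inch '[[0,0,-0.004,0,0.01],[0,0,-0.010,0,0.01],[0,0,-0.015,0,0.01],[0,0,-0.015,0,0.01],[0,0,-0.015,0,0.01]]' 60
python3 -c "
from h import *
plan((394,293,95),-1.272)"
```

```text
time_s: 6.03
eef_pos: [542.9, 37.4, 85.0]
ee_rot: [0.002, 0.992, -0.127, 0.001]
force: [-0.2, 0.7, -0.3]
grip_width: 0.161
tool shift mm [-208.5 -209.7  -11.6] turn 1.017 yaw0 -0.255 j6 0.11 t 6.03 pos [542.9  37.4  85. ]
```

```bash

python3 -m inch '[[-0.015,-0.015,-0.002,0,0.01],[-0.021,-0.021,-0.002,0,0.01],[-0.021,-0.021,-0.002,0,0.01],[-0.021,-0.021,-0.002,0,0.01],[-0.021,-0.021,-0.002,0,0.01]]'
python3 -m inch '[[-0.021,-0.021,-0.002,0,0.01],[-0.021,-0.021,-0.002,0,0.01],[-0.021,-0.021,-0.002,0,0.01],[-0.021,-0.021,-0.002,0,0.01],[-0.018,-0.018,-0.002,0,0.01]]'
python3 -m inch '[[0,0,0,0.08,0.01],[0,0,0,0.11,0.01],[0,0,0,0.11,0.01],[0,0,0,0.11,0.01],[0,0,0,0.11,0.01]]'
python3 -m inch '[[0,0,0,0.11,0.01],[0,0,0,0.11,0.01],[0,0,0,0.11,0.01],[0,0,0,0.11,0.01],[0,0,0,0.03,0.01]]'
python3 -m inch '[[0,0,0,0,0.01],[0,0,0,0,0.01],[0,0,0,0,0.01],[0,0,0,0,0.01],[0,0,0,0,0.01]]'
python3 -c "
from h import *
plan((394,293,95),-1.272)
im=capture('wrist');cv2.imwrite('pics/w3.png',im);np.savez('w3.npz',**camera_model('wrist'));print(pose()[1])"
```

```text
time_s: 6.45
eef_pos: [473.9, 158.0, 100.6]
ee_rot: [0.003, 0.991, -0.131, 0.006]
force: [0.5, 0.4, -1.1]
grip_width: 0.165
time_s: 6.87
eef_pos: [396.8, 289.0, 112.7]
ee_rot: [0.002, 0.991, -0.131, 0.007]
force: [-0.1, 0.6, -1.5]
grip_width: 0.165
time_s: 7.28
eef_pos: [392.8, 294.2, 116.2]
ee_rot: [-0.001, 0.922, -0.387, 0.008]
force: [-1.2, -1.1, -1.1]
grip_width: 0.166
time_s: 7.7
eef_pos: [392.1, 294.4, 119.2]
ee_rot: [-0.004, 0.798, -0.602, 0.008]
force: [0.6, -0.0, -1.0]
grip_width: 0.164
time_s: 8.12
eef_pos: [392.0, 294.4, 120.8]
ee_rot: [-0.004, 0.799, -0.601, 0.008]
force: [0.8, 0.5, -1.0]
grip_width: 0.166
tool shift mm [ 1.7 -1.1 25.8] turn -0.018 yaw0 -1.29 j6 1.71 t 8.12 pos [392.  294.4 120.8]
[[ 0.27695603 -0.96072203  0.01756507]
 [-0.96085062 -0.27704967 -0.00309397]
 [ 0.00783884 -0.01602051 -0.99984094]]
```

View pics/w3.png

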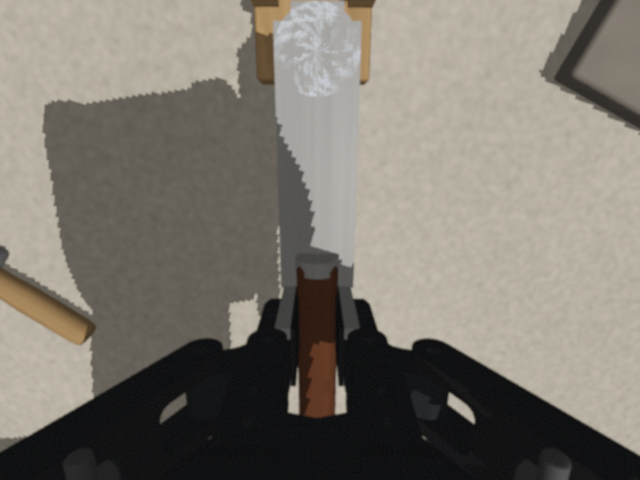

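The blade (tip at row 0, column 318) hides the slot, but the holder's sides show on either side of it at columns 258 and 372. I'm moving forward above the holder to measure its sides.

```bash

python3 -m inch '[[0,-0.02,0.002,0,0.01],[0,-0.02,0.002,0,0.01],[0,-0.02,0.002,0,0.01],[0,-0.015,0,0,0.01],[0,0,0,0,0.01]]'
python3 -c "
from h import *
s,R=pose();print(s['eef_pos'],R)
im=capture('wrist');cv2.imwrite('pics/w4.png',im);np.savez('w4.npz',**camera_model('wrist'))
t=capture('top');cv2.imwrite('pics/top4.png',t)
b=cv2.resize(cv2.convertScaleAbs(t[190:290,120:220],alpha=1.6),None,fx=4,fy=4,interpolation=2)
cv2.imwrite('pics/w4v.png',np.hstack([im[:400,140:540],b]))"
```

```text
time_s: 8.58
eef_pos: [466.2, 315.9, 115.7]
ee_rot: [-0.004, 0.8, -0.6, 0.008]
force: [0.9, -0.0, -1.2]
grip_width: 0.165
[466.20959492 315.94434576 115.69725416] [[ 0.27948348 -0.96000157  0.01691057]
 [-0.96011794 -0.2795757  -0.00331217]
 [ 0.00790748 -0.01531045 -0.99985152]]
```

View pics/w4v.png

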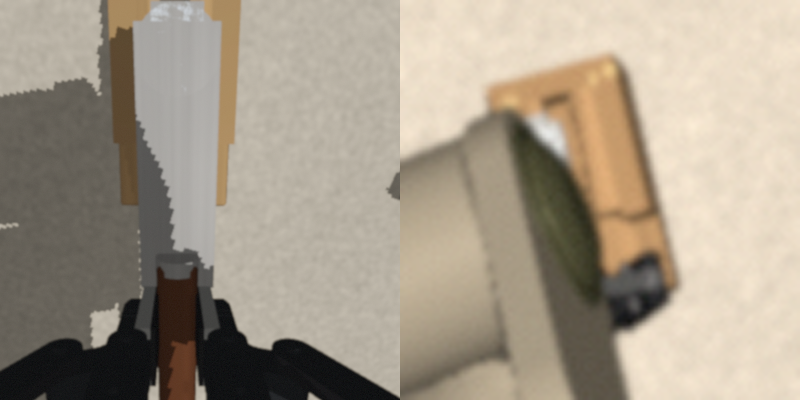

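```bash
cat > hold.py <<'E'
from h import *
c=cv2.imread('pics/w4.png');m=dict(np.load('w4.npz'));hs=cv2.cvtColor(c,cv2.COLOR_BGR2HSV)
k=cv2.inRange(hs,(8,75,40),(22,255,255));k[:,:230]=0;k[:,400:]=0
def edge(rows,z):
    L=[];Rr=[]
    for r in rows:
        x=np.flatnonzero(k[r]);L.append(ray(m,(x.min()-.5,r),z)[:2]);Rr.append(ray(m,(x.max()+.5,r),z)[:2])
    return np.array(L),np.array(Rr)
for nm,rows,z in(("body",range(5,125,5),40),("apron",range(155,200,5),20)):
    L,R=edge(rows,z);a=[]
    for e in(L,R):
        d=cv2.fitLine(e.astype(np.float32),cv2.DIST_HUBER,0,.01,.01).ravel();d=d*np.sign(d[0]) if 0 else d
        if d[0]<0:d[:2]*=-1
        a.append((np.arctan2(d[1],d[0]),d[2:]))
    th=(a[0][0]+a[1][0])/2;n=np.array([-np.sin(th),np.cos(th)])
    print(nm,"yaws",a[0][0],a[1][0],"width",(a[0][1]-a[1][1])@n,"offset of centre line",(a[0][1]+a[1][1])@n/2,th)
v=k[:, 355:364].sum(1);rows=np.flatnonzero(v>0);print("apron front row",rows.max(),ray(m,(360,rows.max()+.5),20), [ (r,int(np.flatnonzero(k[r]).max()),int(np.flatnonzero(k[r]).min())) for r in range(130,210,6) if k[r].any()])
E
python3 hold.py
```

```text
body yaws 0.2841667 0.27280506 width 69.806076 offset of centre line 177.79344 0.2784859
apron yaws 0.27507058 0.2825485 width 68.88392 offset of centre line 177.718 0.27880955
apron front row 204 [499.28523892 295.68870762  20.        ] [(130, 374, 253), (136, 373, 253), (142, 373, 254), (148, 367, 259), (154, 367, 260), (160, 367, 260), (166, 366, 260), (172, 366, 260), (178, 366, 260), (184, 366, 261), (190, 366, 261), (196, 365, 261), (202, 365, 261)]
```

```bash
python3 - <<'E'
from h import *
c=cv2.imread('pics/w3.png').astype(int);m=dict(np.load('w3.npz'));hs=cv2.cvtColor(c.astype(np.uint8),cv2.COLOR_BGR2HSV)
th=.2787;u=np.array([np.cos(th),np.sin(th)]);n=np.array([-u[1],u[0]])
g=cv2.GaussianBlur(c.astype(np.uint8),(3,3),0);S=cv2.cvtColor(g,cv2.COLOR_BGR2HSV)[...,1]
print("col318 rows0-12",S[0:12,318].tolist(),c[0:12,318].sum(1).tolist())
z=122.8
gx=np.abs(cv2.Sobel(cv2.cvtColor(g,cv2.COLOR_BGR2GRAY),cv2.CV_32F,1,0))
C=[]
for r in range(100,240,20):
    l=262+gx[r,262:295].argmax();q=345+gx[r,345:368].argmax();a=ray(m,(l,r),z)[:2];b=ray(m,(q,r),z)[:2]
    C.append((a+b)/2);print(r,l,q,round(float(np.linalg.norm(a-b)),1),np.round([(C[-1]@u),(C[-1]@n)],1))
tip=ray(m,(318,2),z+1)[:2];print("tip if row 2",tip@u,tip@n,"TCP",np.array([392,294.4])@u,np.array([392,294.4])@n)
E
```

```text
col318 rows0-12 [31, 19, 0, 7, 8, 8, 9, 9, 8, 9, 9, 8] [460, 513, 552, 577, 582, 589, 594, 589, 586, 586, 576, 585]
100 275 359 30.6 [541.2 175.7]
120 277 358 29.9 [534.3 175.5]
140 283 365 30.7 [527.2 173. ]
160 294 357 23.9 [519.9 172.4]
180 277 360 32.0 [512.3 175.1]
200 278 355 30.1 [504.6 175.8]
220 278 356 30.9 [496.6 175.6]
tip if row 2 572.2981832328727 175.41199312964943 TCP 457.86546343179833 175.1986797792282
```

```bash
cat >> h.py <<'E'
th=.2787;U=np.array([np.cos(th),np.sin(th)]);N=np.array([-U[1],U[0]])
def uplan(a,z,b=177.4):
    plan((*(a*U+b*N),z),th-np.pi/2);s=pose()[0];p=s["eef_pos"][:2];print("u,n",np.round([p@U,p@N],1),"z",round(s["eef_pos"][2],1),"F",np.round(s["force"],1))
E
python3 -c "
from h import *
uplan(470,60)"
```

```text
tool shift mm [-2.4 63.5 54.6] turn 0.005 yaw0 -1.287 j6 1.68 t 8.68 pos [463.9 315.5 115.4]
u,n [532.8 175.7] z 115.4 F [ 0.1 -0.2 -1.3]
```

```bash

python3 -m inch '[[-0.0005,0.015,0,0,0.01],[-0.0005,0.018,0,0,0.01],[-0.0005,0.018,0.005,0,0.01],[-0.0005,0.013,0.020,0,0.01],[0,0,0.030,0,0.01]]'
python3 -m inch '[[0,0,0.020,0,0.01],[0,0,0.009,0,0.01],[0,0,0.001,0,0.01],[0,0,0,0,0.01],[0,0,0,0,0.01]]'
python3 -c "
from h import *
uplan(470,23);print(pose()[1][2])"
```

```text
time_s: 9.1
eef_pos: [398.1, 298.7, 62.8]
ee_rot: [-0.006, 0.8, -0.599, 0.009]
force: [-0.2, -0.4, -0.6]
grip_width: 0.168
time_s: 9.52
eef_pos: [392.7, 297.1, 29.7]
ee_rot: [-0.003, 0.801, -0.598, 0.007]
force: [-0.2, 0.5, -0.6]
grip_width: 0.169
tool shift mm [  0.2 -10.7   6.8] turn 0.009 yaw0 -1.283 j6 1.71 t 9.52 pos [392.7 297.1  29.7]
u,n [459.3 177.6] z 29.7 F [-0.2  0.5 -0.6]
[ 0.00777538 -0.01329217 -0.99988142]
```

```bash

python3 -m inch '[[0,0,0.004,0.005,0.01],[0,0,0.003,0.005,0.01],[0,-0.005,0.0005,0,0.01],[0,-0.005,0,0,0.01],[0,0,0,0,0.01]]'
python3 -c "
from h import *
uplan(561,22.5)"
```

```text
time_s: 9.93
eef_pos: [405.2, 300.9, 24.8]
ee_rot: [-0.006, 0.798, -0.603, 0.009]
force: [0.2, -0.2, -0.2]
grip_width: 0.165
tool shift mm [  0.2 -88.6   4.1] turn -0.002 yaw0 -1.294 j6 1.71 t 9.93 pos [405.2 300.9  24.8]
u,n [472.4 177.8] z 24.8 F [ 0.2 -0.2 -0.2]
```

```bash

python3 -m inch '[[0,0,0.0015,0,0.01],[0,-0.004,0.001,0,0.01],[0,-0.010,0.0005,0,0.01],[0,-0.010,0.0005,0,0.01],[0,-0.008,0.0005,0,0.01]]'
python3 -c "
from h import *
uplan(561,22.5)"
```

```text
time_s: 10.35
eef_pos: [437.2, 310.0, 21.2]
ee_rot: [-0.005, 0.798, -0.603, 0.008]
force: [0.6, -0.3, -0.7]
grip_width: 0.17
tool shift mm [  0.3 -55.5  -0.3] turn -0.002 yaw0 -1.294 j6 1.7 t 10.35 pos [437.2 310.   21.2]
u,n [505.6 177.8] z 21.2 F [ 0.6 -0.3 -0.7]
```

```bash

python3 -m inch '[[0,-0.004,-0.0015,0,0.01],[0,-0.008,0,0,0.01],[0,-0.010,0,0,0.01],[0,-0.008,0,0,0.01],[0,-0.003,0,0,0.01]]'
python3 -c "
from h import *
uplan(561,22.5)"
```

```text
time_s: 10.77
eef_pos: [471.4, 319.6, 23.3]
ee_rot: [-0.005, 0.798, -0.603, 0.008]
force: [-0.1, -0.3, -0.9]
grip_width: 0.167
tool shift mm [  0.1 -19.9   1.1] turn -0.002 yaw0 -1.294 j6 1.7 t 10.77 pos [471.4 319.6  23.3]
u,n [541.1 177.6] z 23.3 F [-0.1 -0.3 -0.9]
```

```bash

python3 -m inch '[[0,-0.005,0.0005,0,0.01],[0,-0.005,0.0005,0,0.01],[0,-0.004,0,0,0.01],[0,-0.001,0,0,0.01],[0,0,0,0,0.01]]'
python3 -c "
from h import *
uplan(563,22.5)"
python3 -m inch '[[0,-0.001,0,0,0.01],[0,-0.001,0,0,0.01],[0,-0.001,0,0,0.01],[0,0,0,0,0.01],[0,0,0,0,0.01]]'
python3 -c "
from h import *
uplan(563,22.5)"
```

```text
time_s: 11.18
eef_pos: [486.8, 324.0, 22.2]
ee_rot: [-0.005, 0.798, -0.603, 0.008]
force: [-1.4, -0.5, -0.8]
grip_width: 0.164
tool shift mm [ 0.1 -5.8 -0.2] turn -0.002 yaw0 -1.294 j6 1.69 t 11.18 pos [486.8 324.   22.2]
u,n [557.2 177.6] z 22.2 F [-1.4 -0.5 -0.8]
time_s: 11.6
eef_pos: [489.3, 324.8, 22.3]
ee_rot: [-0.004, 0.798, -0.603, 0.008]
force: [1.1, -0.1, -0.3]
grip_width: 0.168
tool shift mm [ 0.3 -3.2 -0.2] turn -0.002 yaw0 -1.294 j6 1.69 t 11.6 pos [489.3 324.8  22.3]
u,n [559.8 177.7] z 22.3 F [ 1.1 -0.1 -0.3]
```

```bash

for i in 1; do python3 -m inch '[[0,-0.001,0,0,0.01],[0,-0.001,0.0005,0,0.01],[0,-0.001,0,0,0.01],[0,-0.001,0,0,0.01],[0,0,0,0,0.01]]'; done
python3 -c "
from h import *
uplan(563,22.5)"
python3 -m inch '[[0,-0.0015,0,0,0.01],[0,-0.0015,0,0,0.01],[0,-0.0015,0,0,0.01],[0,-0.0015,0,0,0.01],[0,-0.001,0,0,0.01]]'
python3 -c "
from h import *
uplan(563,22.5)"
```

```text
time_s: 12.02
eef_pos: [492.2, 325.7, 21.3]
ee_rot: [-0.003, 0.798, -0.603, 0.007]
force: [1.1, 0.9, -0.6]
grip_width: 0.169
tool shift mm [ 0.3 -0.2 -1.2] turn -0.001 yaw0 -1.294 j6 1.69 t 12.02 pos [492.2 325.7  21.3]
u,n [562.8 177.7] z 21.3 F [ 1.1  0.9 -0.6]
time_s: 12.43
eef_pos: [492.2, 325.7, 21.0]
ee_rot: [0.006, 0.798, -0.602, 0.002]
force: [-6.6, -2.7, 3.8]
grip_width: 0.168
tool shift mm [ 0.4 -0.2 -1.5] turn -0.0 yaw0 -1.292 j6 1.69 t 12.43 pos [492.2 325.7  21. ]
u,n [562.8 177.8] z 21.0 F [-6.6 -2.7  3.8]
```

Contact force appeared at u = 562.8, where the tip was predicted to meet the end wall. Releasing and backing off upward.

```bash

python3 -m inch '[[0,0,0,0,0.03],[0,0,0,0,0.05],[0,0,0,0,0.05],[0,0,0,0,0.05],[0,0,0,0,0.05]]'
python3 -m inch '[[0,0,-0.005,0,0.05],[0,0,-0.015,0,0.05],[0,0,-0.025,0,0.05],[0,0,-0.035,0,0.07],[0,0,-0.035,0,0.085]]'
python3 -m inch '[[0,0.03,-0.02,0,0.085],[0,0.03,-0.02,0,0.085],[0,0.03,-0.02,0,0.085],[0,0.02,0,0,0.085],[0,0,0,0,0.085]]'
python3 -c "
from h import *
uplan(563,22.5)
im=capture('wrist');cv2.imwrite('pics/w5.png',im);np.savez('w5.npz',**camera_model('wrist'))"
```

```text
time_s: 12.85
eef_pos: [493.5, 326.2, 21.8]
ee_rot: [0.004, 0.798, -0.602, 0.003]
force: [0.0, 1.0, 0.5]
grip_width: 0.581
time_s: 13.27
eef_pos: [490.8, 325.8, 134.4]
ee_rot: [0.01, 0.798, -0.602, -0.001]
force: [0.4, 0.4, 0.5]
grip_width: 0.85
time_s: 13.68
eef_pos: [384.7, 296.3, 207.9]
ee_rot: [0.002, 0.798, -0.603, 0.004]
force: [-0.9, -0.3, -0.6]
grip_width: 0.995
tool shift mm [  -0.2 -111.5  185.5] turn -0.002 yaw0 -1.294 j6 1.72 t 13.68 pos [384.7 296.3 207.9]
u,n [451.4 179. ] z 207.9 F [-0.9 -0.3 -0.6]
```

View pics/w5.png

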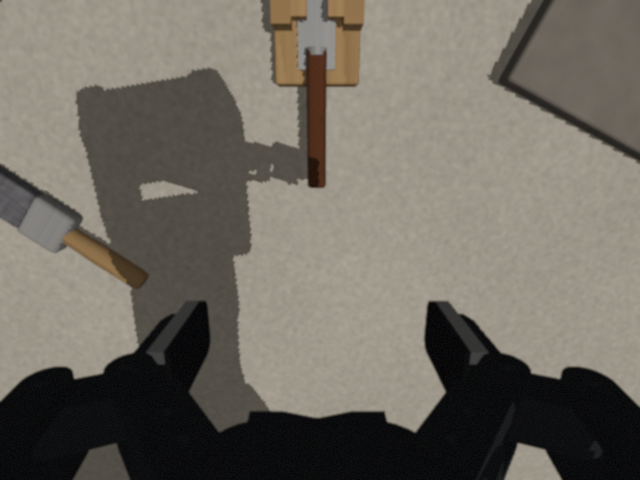

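The spatula lies in the slot: blade through the mouth, handle (316,50)–(316,187) over the apron. I'll check its depth numerically and plan the tongs approach.

```bash
python3 - <<'E'
from h import *
m=dict(np.load('w5.npz'))
for n,p,z,e in(("rear end",(316.5,187),27,476.4),("rear end top",(316.5,184),34,476.4),("blade heel",(316,69),23,586.4),("apron front",(316,85),20,561.4)):
    q=ray(m,p,z)[:2];print(n,np.round([q@U,q@N],1),"expect u",e)
hinge=np.array([384,-291.]);plan((384+40,-291+4,208),0.1-np.pi/2)
E
```

```text
rear end [478.9 178.3] expect u 476.4
rear end top [482.5 178.3] expect u 476.4
blade heel [575.2 178.4] expect u 586.4
apron front [563.3 178.4] expect u 561.4
tool shift mm [571.8 123.2   4.8] turn 0.177 yaw0 -1.294 j6 1.72 t 13.73 pos [386.4 296.7 208.4]
```

```bash

python3 -m inch '[[0.030,0.0097,0,0,0.085],[0.0377,0.0097,0,0,0.085],[0.0377,0.0097,0,0,0.085],[0.0377,0.0097,0,0,0.085],[0.0377,0.0097,0,0,0.085]]'
python3 -m inch '[[0.0377,0.0097,0,0,0.085],[0.0377,0.0097,0,0,0.085],[0.0377,0.0097,0,0,0.085],[0.0377,0.0097,0,0,0.085],[0.0377,0.0097,0,0,0.085]]'
python3 -m inch '[[0.0377,0.0097,0,0,0.085],[0.0377,0.0097,0,0,0.085],[0.0377,0.0097,0,0,0.085],[0.030,0.008,0,0,0.085],[0.010,0.002,0,0,0.085]]'
python3 -m inch '[[0,0,0,0.09,0.085],[0,0,0,0.08,0.085],[0,0,0,0,0.085],[0,0,0,0,0.085],[0,0,0,0,0.085]]'
python3 -c "
from h import *
plan((400,-287,208),0.1-np.pi/2)
im=capture('wrist');cv2.imwrite('pics/w6.png',im);np.savez('w6.npz',**camera_model('wrist'));print(pose()[1])"
```

```text
time_s: 14.15
eef_pos: [392.0, 108.2, 210.1]
ee_rot: [-0.0, 0.801, -0.599, 0.005]
force: [0.3, -0.4, 0.4]
grip_width: 0.997
time_s: 14.57
eef_pos: [400.5, -97.9, 212.1]
ee_rot: [-0.001, 0.801, -0.599, 0.006]
force: [0.8, 0.7, 0.8]
grip_width: 0.993
time_s: 14.98
eef_pos: [406.0, -272.4, 212.8]
ee_rot: [-0.0, 0.798, -0.602, 0.008]
force: [0.1, 0.4, 1.3]
grip_width: 0.993
time_s: 15.4
eef_pos: [406.9, -277.1, 211.0]
ee_rot: [-0.001, 0.742, -0.671, 0.006]
force: [-0.5, -0.3, -0.6]
grip_width: 0.997
tool shift mm [9.2 7.9 3. ] turn 0.0 yaw0 -1.47 j6 0.63 t 15.4 pos [ 406.9 -277.1  211. ]
[[ 0.10046905 -0.99487813  0.01111178]
 [-0.99490953 -0.10054736 -0.00672715]
 [ 0.00780996 -0.01037934 -0.99991563]]
```

View pics/w6.png

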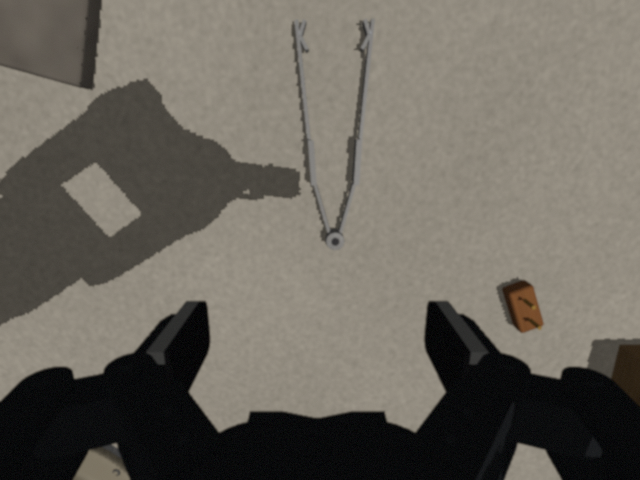

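Wrist view: tongs with hinge at (335,240) and jaws at about (301,33) and (365,33). The plates run along rows of about 140–185.

```bash
python3 - <<'E'
from h import *
c=cv2.imread('pics/w6.png');m=dict(np.load('w6.npz'))
h=ray(m,(335,240),18);a=ray(m,(301,34),12);b=ray(m,(365.5,34),12);j=(a+b)/2
d=(j-h)[:2];yaw=np.arctan2(d[1],d[0]);print(h,a,b,"len",np.linalg.norm(d),"gap",np.linalg.norm(a-b),"yaw",yaw)
o=h[:2]+75*d/np.linalg.norm(d);print("origin",o)
pl=[ray(m,p,18)[:2] for p in((311,160),(353.5,160))];e=d/np.linalg.norm(d);n=np.array([-e[1],e[0]])
print("plate pts along,across",[np.round([(q-o)@e,(q-o)@n],1) for q in pl])
plan((*o,100),yaw-np.pi/2)
cv2.imwrite('pics/w6c.png',cv2.resize(c[0:260,240:440],None,fx=3,fy=3*.75,interpolation=2)[:600])
cv2.imwrite('pics/w6c.png',cv2.resize(c[0:260,250:420],None,fx=2.3,fy=2.3,interpolation=2))
E
```

```text
[ 383.80450074 -297.6241342    18.        ] [ 557.59732879 -249.44701594   12.        ] [ 563.09516931 -303.23904427   12.        ] len 177.81978036707898 gap 54.07225316295655 yaw 0.11996547943240254
origin [ 458.26545832 -288.64828909]
plate pts along,across [array([ 0.2, 21.1]), array([ -0.6, -17.1])]
tool shift mm [ 15.9 -48.8 111.7] turn -0.019 yaw0 -1.47 j6 0.63 t 15.45 pos [ 406.9 -277.   211.1]
```

View pics/w6c.png

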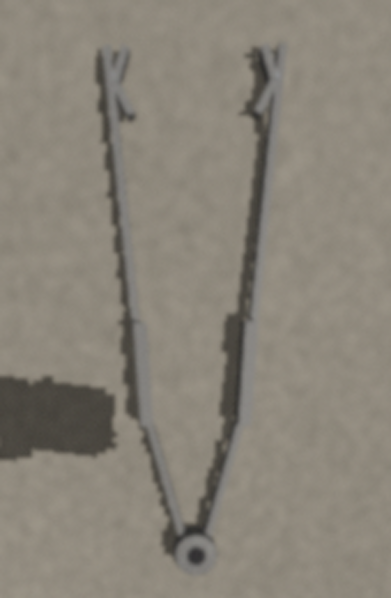

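Jaws, hinge and plates are confirmed: V jaws open inward, plates at rows 138–183. Approaching with the plates centred.

```bash

python3 -m inch '[[0.004,-0.012,0.015,-0.019,0.075],[0.004,-0.012,0.025,0,0.075],[0.004,-0.012,0.025,0,0.075],[0.003,-0.012,0.025,0,0.075],[0,0,0.015,0,0.075]]'
python3 -m inch '[[0,0,0.003,0,0.075],[0,0,0.001,0,0.075],[0,0,0,0,0.075],[0,0,0,0,0.075],[0,0,0,0,0.075]]'
python3 -c "
from h import *
plan((458.3,-287.6,20),-1.451);print(pose()[1][2])"
```

```text
time_s: 15.87
eef_pos: [462.4, -287.8, 107.9]
ee_rot: [-0.001, 0.752, -0.659, 0.012]
force: [0.9, -0.4, -0.8]
grip_width: 0.877
time_s: 16.28
eef_pos: [462.5, -286.3, 103.2]
ee_rot: [-0.001, 0.754, -0.657, 0.011]
force: [1.1, -0.7, 0.4]
grip_width: 0.88
tool shift mm [-0.6  5.6 83.1] turn 0.016 yaw0 -1.435 j6 0.66 t 16.28 pos [ 462.5 -286.3  103.2]
[ 0.01538243 -0.01541197 -0.9997629 ]
```

```bash

python3 -m inch '[[0,0.002,0.015,0.008,0.075],[0,0.002,0.025,0.008,0.075],[0,0.001,0.025,0,0.075],[0,0,0.008,0,0.075],[0,0,0,0,0.075]]'
python3 -c "
from h import *
plan((458.3,-287.6,3),-1.451);print(pose()[1])"
```

```text
time_s: 16.7
eef_pos: [461.2, -291.0, 34.5]
ee_rot: [-0.001, 0.748, -0.663, 0.018]
force: [0.7, -0.2, 1.0]
grip_width: 0.877
tool shift mm [-4.5  3.2 31.3] turn -0.0 yaw0 -1.451 j6 0.67 t 16.7 pos [ 461.2 -291.    34.5]
[[ 0.11930206 -0.99249447  0.02686537]
 [-0.99252978 -0.11991466 -0.0224745 ]
 [ 0.02552737 -0.02398343 -0.99938639]]
```

```bash

python3 -m inch '[[-0.003,0.002,0.002,0,0.07],[-0.001,0.001,0.008,0,0.07],[0,0,0.008,0,0.07],[0,0,0.005,0,0.07],[0,0,0.001,0,0.07]]'
python3 -c "
from h import *
plan((458.3,-287.6,3),-1.451);print(pose()[1][2],pose()[0]['force'])"
```

```text
time_s: 17.12
eef_pos: [459.9, -289.3, 13.0]
ee_rot: [-0.0, 0.748, -0.663, 0.021]
force: [-0.6, 0.3, -0.6]
grip_width: 0.821
tool shift mm [-2.1  1.7  9.9] turn 0.0 yaw0 -1.451 j6 0.67 t 17.12 pos [ 459.9 -289.3   13. ]
[ 0.03119862 -0.0284879  -0.99910714] [-0.59848035  0.26274676 -0.55821538]
```

```bash

python3 -m inch '[[-0.001,0.001,0.002,0,0.065],[-0.001,0,0.003,0,0.06],[0,0,0.002,0,0.055],[0,0,0.001,0,0.05],[0,0,0,0,0.05]]' 40
python3 -c "
from h import *
plan((458.3,-287.6,3),-1.451);print(pose()[1][2],pose()[0]['force'])"
```

```text
time_s: 17.53
eef_pos: [459.3, -287.9, 4.5]
ee_rot: [-0.0, 0.748, -0.663, 0.022]
force: [-0.2, 0.3, -0.6]
grip_width: 0.584
tool shift mm [-0.5  1.   1.5] turn 0.0 yaw0 -1.451 j6 0.67 t 17.53 pos [ 459.3 -287.9    4.5]
[ 0.03241198 -0.02925654 -0.9990463 ] [-0.18609358  0.33062494 -0.58005603]
```

```bash

python3 -m inch '[[0,0,0.001,0,0.046],[0,0,0,0,0.044],[0,0,0,0,0.042],[0,0,0,0,0.040],[0,0,0,0,0.040]]' 40
python3 -c "
from h import *
plan((458.3,-287.6,3),-1.451);print(pose()[1][2],pose()[0]['force'])"
```

```text
time_s: 17.95
eef_pos: [460.2, -288.7, 5.2]
ee_rot: [-0.0, 0.748, -0.663, 0.023]
force: [-0.8, -0.1, 0.1]
grip_width: 0.471
tool shift mm [-1.3  1.8  2.1] turn 0.0 yaw0 -1.451 j6 0.67 t 17.95 pos [ 460.2 -288.7    5.2]
[ 0.03437024 -0.03096408 -0.99892938] [-0.80206971 -0.13925056  0.07953977]
```

```bash

python3 -m inch '[[0,0,-0.003,0,0.040],[0,0,-0.008,0,0.040],[0,0,-0.015,0,0.040],[0,0,-0.020,0,0.040],[0,0,-0.020,0,0.040]]' 40
python3 -m inch '[[0,0,-0.020,0,0.040],[0,0,-0.020,0,0.040],[0,0,-0.010,0,0.040],[0,0,0,0,0.040],[0,0,0,0,0.040]]' 40
python3 -c "
from h import *
plan((510,-56,120),-1.451);print(pose()[1],pose()[0]['force'])
im=capture('wrist');cv2.imwrite('pics/w7.png',im);np.savez('w7.npz',**camera_model('wrist'))
s=capture('scene');cv2.imwrite('pics/w7v.png',np.hstack([cv2.resize(im,(480,360)),cv2.resize(s[60:260,200:400],(300,300))[:, :300] if 0 else cv2.copyMakeBorder(cv2.resize(s[60:260,180:380],(320,320)),0,40,0,0,0)]))"
```

```text
time_s: 18.37
eef_pos: [455.5, -284.4, 70.3]
ee_rot: [-0.001, 0.748, -0.663, 0.018]
force: [0.1, 0.5, 0.0]
grip_width: 0.472
time_s: 18.78
eef_pos: [454.5, -283.3, 128.8]
ee_rot: [-0.0, 0.748, -0.663, 0.021]
force: [-0.0, 0.6, -1.9]
grip_width: 0.47
tool shift mm [-219.2  -82.3    4.4] turn 0.001 yaw0 -1.45 j6 0.67 t 18.78 pos [ 454.5 -283.3  128.8]
[[ 0.1199853  -0.99226243  0.03191859]
 [-0.99229545 -0.12086515 -0.02722797]
 [ 0.03087513 -0.02840571 -0.99911953]] [-0.00918352  0.60050978 -1.86562247]
```

View pics/w7v.png

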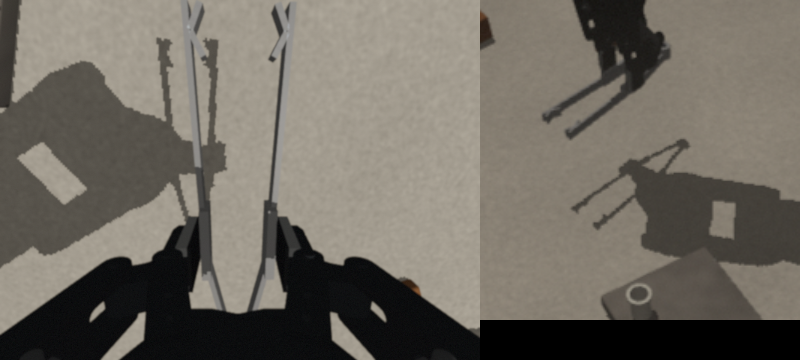

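```bash
cat > jaw.py <<'E'
from h import *
def jaw(m,pl,pr,ztop):
    a=ray(m,pl,ztop);b=ray(m,pr,ztop);return a,b
if __name__=="__main__":
    m=dict(np.load('w7.npz'));tcp=np.array([454.5,-283.3,128.8])
    e=np.array([np.cos(.12),np.sin(.12)]);n=np.array([-e[1],e[0]])
    for z in(130,135,140):
        a,b=jaw(m,(257,40),(380,40),z);j=(a+b)/2;d=(j-tcp)[:2];print(z,"jaw mid rel",np.round([d@e,d@n],1),"V-vertex gap",round(np.linalg.norm(a-b),1))
E
python3 jaw.py; python3 -c "
import cv2;c=cv2.imread('pics/w7.png')[0:120,220:420];cv2.imwrite('pics/w7j.png',cv2.resize(c,None,fx=4,fy=4,interpolation=2))"
```

```text
130 jaw mid rel [103.5  -0.2] V-vertex gap 43.6
135 jaw mid rel [102.3  -0. ] V-vertex gap 42.1
140 jaw mid rel [101.    0.2] V-vertex gap 40.6
```

View pics/w7j.png

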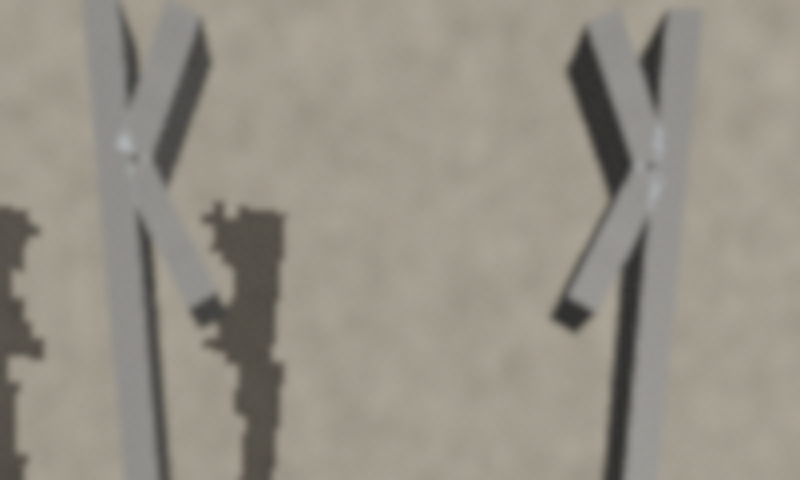

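Jaw vertices are at (255,40) and (380,42). The tongs are held symmetrically, with the jaw centre about 103 mm ahead of the TCP.

```bash
python3 -c "
from h import *
plan((476,-60,110),-1.451)"
python3 -m inch '[[-0.012,-0.002,0,0,0.040],[-0.020,-0.004,0,0,0.040],[-0.022,-0.005,0,0,0.040],[-0.022,-0.005,0,0,0.040],[-0.022,-0.005,0,0,0.040]]'
python3 -m inch '[[-0.022,-0.005,0,0,0.040],[-0.022,-0.005,0,0,0.040],[-0.022,-0.005,0,0,0.040],[-0.022,-0.005,0,0,0.040],[-0.015,-0.003,0,0,0.040]]'
python3 -m inch '[[-0.008,-0.002,0.003,0,0.040],[0,0,0.008,0,0.040],[0,0,0.010,0,0.040],[0,0,0.008,0,0.040],[0,0,0,0,0.040]]'
python3 -c "
from h import *
plan((476,-60,46),-1.451);print(pose()[1][2],pose()[0]['force'])"
```

```text
tool shift mm [-219.4  -47.9   12.8] turn 0.001 yaw0 -1.45 j6 0.67 t 18.88 pos [ 454.4 -283.2  128. ]
time_s: 19.3
eef_pos: [461.3, -179.3, 121.1]
ee_rot: [-0.0, 0.746, -0.665, 0.016]
force: [0.1, 0.2, -0.2]
grip_width: 0.471
time_s: 19.72
eef_pos: [468.7, -63.1, 114.7]
ee_rot: [0.001, 0.747, -0.665, 0.011]
force: [0.8, -0.8, -0.4]
grip_width: 0.47
time_s: 20.13
eef_pos: [467.9, -50.8, 80.4]
ee_rot: [0.002, 0.748, -0.663, 0.009]
force: [-1.1, -0.0, -0.6]
grip_width: 0.472
tool shift mm [ 9.5 -6.7 34.6] turn 0.001 yaw0 -1.45 j6 1.1 t 20.13 pos [467.9 -50.8  80.4]
[ 0.01525206 -0.00889261 -0.99984414] [-1.08648581 -0.04442008 -0.55440753]
```

```bash

python3 -m inch '[[0.004,-0.002,0.005,0,0.040],[0.004,-0.002,0.010,0,0.040],[0.001,-0.002,0.010,0,0.041],[0,0,0.005,0,0.042],[0,0,0,0,0.043]]'
python3 -m inch '[[0,0,0,0,0.043],[0,0,0,0,0.043],[0,0,0,0,0.043],[0,0,0,0,0.043],[0,0,0,0,0.043]]'
python3 -c "
from h import *
plan((476,-60,47),-1.451);print(pose()[1][2],pose()[0]['force'])
im=capture('wrist');cv2.imwrite('pics/w8.png',im);np.savez('w8.npz',**camera_model('wrist'))
s=capture('scene');cv2.imwrite('pics/w8v.png',np.hstack([im[:300],cv2.resize(s[130:330,200:400],(300,300))])[:, 140:] )"
```

```text
time_s: 20.55
eef_pos: [475.7, -62.5, 46.6]
ee_rot: [0.002, 0.747, -0.664, 0.008]
force: [0.5, 0.9, 0.1]
grip_width: 0.508
time_s: 20.97
eef_pos: [476.0, -62.6, 46.9]
ee_rot: [0.002, 0.747, -0.664, 0.008]
force: [0.4, -0.4, -0.9]
grip_width: 0.505
tool shift mm [-2.6 -0.3 -0.2] turn -0.002 yaw0 -1.453 j6 1.09 t 20.97 pos [476.  -62.6  46.9]
[ 0.01521897 -0.00840347 -0.99984887] [ 0.41303657 -0.38992606 -0.85940672]
```

The viewer's picture limit is reached, so I go on numerically. Next I measure the crucible rim in the wrist picture relative to the jaws, which stay fixed in the camera view.

```bash
cat > cru.py <<'E'
from h import *
import sys
def rim(im,m,P=(620.4,-42.7,63)):
    u,v=proj(m,np.array(P));hs=cv2.cvtColor(im,cv2.COLOR_BGR2HSV)
    k=cv2.inRange(hs,(0,0,150),(180,60,255));r=60
    M=np.zeros_like(k);cv2.circle(M,(int(u),int(v)),r,255,-1);k&=M
    cs=[c for c in cv2.findContours(k,0,2)[0] if cv2.contourArea(c)>200]
    out=[]
    for c in cs:
        (x,y),R=cv2.minEnclosingCircle(c);q=ray(m,(x,y),63);e=ray(m,(x+R,y),63);out.append((round(x),round(y),round(R,1),np.round(q,1),"dia",round(2*np.linalg.norm(q-e),1)))
    print("pred px",np.round([u,v]),out)
if __name__=="__main__":
    t=sys.argv[1];im=cv2.imread(f'pics/{t}.png');m=dict(np.load(f'{t}.npz'));rim(im,m)
    s,_=pose();j=ray(m,(317.6,41),s['eef_pos'][2]+5);print("jaw mid",j, "rel",j-s['eef_pos'])
    g=cv2.cvtColor(im,cv2.COLOR_BGR2GRAY)
    for r in(20,41,80,120,160):print(r,"dark/bright edges",[int(x) for x in np.flatnonzero(np.abs(np.diff(g[r,200:440].astype(int)))>22)+200])
E
python3 cru.py w8; python3 - <<'E'
import cv2;g=cv2.imread('pics/w8.png',0)
print(g[20:180:8,230:410:6])
E
```

```text
pred px [ 309. -143.] []
jaw mid [577.16533848 -50.38993144  51.85733418] rel [101.17990215  12.23843069   5.        ]
20 dark/bright edges [230, 231, 240, 241, 243, 244, 253, 254, 347, 379, 380, 381, 390, 391, 393, 394, 411]
41 dark/bright edges [227, 233, 234, 249, 349, 350, 378, 385, 386, 387, 404]
80 dark/bright edges [229, 230, 237, 238, 247, 386, 387]
120 dark/bright edges [232, 233, 241, 242, 251, 363, 381, 382, 383]
160 dark/bright edges [246, 247, 255, 256, 365, 366, 372, 373, 377, 378]
[[ 70 160  95 164 132  90 129 127 128 130 128 130 130 129 128 129 129 130
  131 131  68  68  69  77  62  96 167  74 163 136]
 [ 66 160 162 163  87 122 128 128 130 130 131 131 130 130 130 130 130 130
  131 132  67  67  68  67  64  62 164 158 164 124]
 [ 67 160 162 148  87 131 129 130 130 131 131 131 130 130 129 129 128 128
  131 130 124  69  71  69  68  61 135 169 164 116]
 [ 68 157 161 161 116 131 131 130 130 130 131 130 130 130 130 128 128 128
  128 128 120  73  68  67  86  71 148 174 166 157]
 [ 67 145 161 162 157 130 130 129 129 131 131 132 131 130 130 129 129 128
  128 128 129  67  68  67
[... 1201 characters left out ...]
129 128 124 123 122 122
  122 123  63  61  63 120 109  69 174 182 183 181]
 [124 118  66 161 115 129 130 129 130 132 129 129 129 127 125 122 121 120
  121 123  62  63  64 122 154 102 174 181 182 185]
 [123 107  66 160 138 128 130 130 132 130 130 128 127 125 124 122 122 121
  123 123  64  64  62 116 134 141 176 177 179 180]
 [123  95  63 159 155 124 132 131 132 130 126 128 125 124 122 122 122 122
  123 116  63  64  79 159  97 166 177 184 178 181]
 [123 126  66 142 162 115 133 130 132 130 126 124 124 123 123 123 123 123
  123 123  62  63  98 179  70 175 176 176 178 179]
 [123 124  66 112 162  97 132 132 130 128 125 123 123 121 122 124 124 123
  123 122  61  61 129 178  61 176 176 180 181 181]]
```

```bash

python3 -m inch '[[-0.0015,-0.003,0,0,0.043],[-0.0015,-0.006,0,0,0.043],[0,-0.007,0,0,0.043],[0,-0.007,0,0,0.043],[0,-0.004,0,0,0.043]]'
python3 -c "
from h import *
plan((620.4-102.5*np.cos(.12),-42.7-102.5*np.sin(.12),47),-1.451);print(pose()[1][2],pose()[0]['force'])"
```

```text
time_s: 21.48
eef_pos: [504.9, -55.8, 47.6]
ee_rot: [0.002, 0.747, -0.664, 0.009]
force: [0.2, 0.2, -0.5]
grip_width: 0.504
tool shift mm [  0.8 -13.7   0.7] turn -0.003 yaw0 -1.454 j6 1.13 t 21.48 pos [504.9 -55.8  47.6]
[ 0.01557621 -0.00923778 -0.99983601] [ 0.20761243  0.19434645 -0.51229287]
```

```bash

python3 -m inch '[[0,-0.004,0,0,0.043],[0.001,-0.004,0.0005,0,0.043],[0,-0.003,0,0,0.043],[0,-0.002,0,0,0.043],[0,0,0,0,0.043]]'
python3 - <<'E'
from h import *
from cru import rim
plan((620.4-102.5*np.cos(.12),-42.7-102.5*np.sin(.12),47),-1.451);print(pose()[1][2],pose()[0]['force'])
im=capture('wrist');m=camera_model('wrist');cv2.imwrite('pics/w9.png',im);np.savez('w9.npz',**m)
print("pred rim px",proj(m,(620.4,-42.7,63)))
hs=cv2.cvtColor(im,cv2.COLOR_BGR2HSV);k=cv2.inRange(hs,(0,0,185),(180,50,255))[:140,250:385]
for r in range(0,140,10):
    x=np.flatnonzero(k[r]);print(r,(x.min()+250,x.max()+250) if len(x) else None,end=' ')
for n in("scene","top"):
    s=capture(n);cv2.imwrite(f'pics/{n}9.png',s);rim(s,camera_model(n))
E
```

```text
time_s: 21.9
eef_pos: [520.6, -55.0, 46.8]
ee_rot: [0.002, 0.748, -0.664, 0.009]
force: [-0.9, 1.0, -1.4]
grip_width: 0.505
tool shift mm [-0.2  1.9 -0.2] turn -0.002 yaw0 -1.453 j6 1.14 t 21.9 pos [520.6 -55.   46.8]
[ 0.01562761 -0.00936356 -0.99983404] [-0.87763665  0.99327842 -1.40506437]
pred rim px [317.88617991  36.00548521]
0 (np.int64(282), np.int64(355)) 10 (np.int64(276), np.int64(361)) 20 (np.int64(273), np.int64(363)) 30 (np.int64(271), np.int64(365)) 40 (np.int64(272), np.int64(365)) 50 (np.int64(274), np.int64(362)) 60 (np.int64(279), np.int64(359)) 70 (np.int64(285), np.int64(351)) 80 (np.int64(299), np.int64(339)) 90 None 100 None 110 None 120 None 130 None pred px [279. 243.] []
pred px [343. 203.] [(343, 200, 59.8, array([627.4, -42.6,  63. ]), 'dia', np.float64(256.5))]
```

```bash
python3 - <<'E'
from h import *
m=dict(np.load('w9.npz'))
for z in(48,52,56):print(z,"crucible axis px",proj(m,(620.4,-42.7,z)).round(1),"jaw mid",ray(m,(317.6,41),z).round(1))
g=cv2.imread('pics/w9.png',0)
for r in range(0,100,8):print(r,g[r,226:290:4].tolist(),g[r,350:414:4].tolist())
E
```

```text
48 crucible axis px [317.1  47.1] jaw mid [622.3 -42.6  48. ]
52 crucible axis px [317.3  44.4] jaw mid [621.4 -42.7  52. ]
56 crucible axis px [317.5  41.5] jaw mid [620.6 -42.7  56. ]
0 [129, 158, 169, 163, 130, 130, 147, 164, 137, 132, 133, 134, 134, 132, 197, 211] [211, 210, 139, 140, 141, 140, 142, 142, 143, 140, 138, 133, 133, 125, 133, 177]
8 [131, 145, 170, 169, 98, 133, 171, 170, 135, 125, 135, 134, 137, 211, 210, 210] [211, 211, 211, 147, 140, 142, 117, 160, 172, 166, 135, 77, 172, 172, 137, 135]
16 [125, 131, 170, 170, 101, 162, 173, 166, 94, 98, 71, 70, 188, 211, 211, 203] [189, 212, 212, 211, 135, 115, 66, 78, 174, 175, 106, 108, 172, 172, 134, 134]
24 [68, 69, 166, 171, 136, 170, 171, 106, 95, 75, 71, 81, 210, 211, 212, 156] [93, 210, 212, 212, 112, 74, 68, 66, 140, 175, 171, 144, 173, 167, 135, 134]
32 [76, 68, 156, 170, 171, 173, 140, 93, 84, 71, 72, 155, 211, 211, 206, 136] [91, 202, 212, 212, 165, 73, 75, 67, 66, 172, 175, 178, 173, 155, 136, 136]
40 [103, 69, 135, 170, 167, 171, 107, 92, 71, 71, 70, 86, 211, 211, 211, 144] [93, 206, 213, 212, 168, 75, 113, 92, 65, 
[... 410 characters left out ...]
8, 206, 212] [213, 213, 127, 75, 75, 94, 119, 178, 177, 92, 158, 176, 161, 138, 136, 137]
72 [133, 82, 70, 151, 170, 149, 87, 98, 174, 172, 97, 72, 72, 73, 72, 176] [172, 75, 74, 75, 74, 130, 179, 179, 117, 67, 175, 178, 147, 139, 137, 138]
80 [135, 80, 70, 119, 170, 165, 90, 104, 122, 98, 80, 75, 72, 73, 72, 71] [74, 74, 75, 75, 72, 66, 101, 141, 88, 76, 179, 178, 140, 139, 139, 137]
88 [135, 81, 71, 88, 170, 171, 95, 135, 138, 138, 140, 140, 124, 105, 92, 74] [145, 86, 74, 73, 87, 141, 139, 139, 72, 112, 179, 176, 139, 138, 138, 138]
96 [137, 113, 73, 71, 169, 171, 108, 129, 138, 137, 140, 140, 139, 140, 139, 137] [142, 75, 73, 72, 110, 130, 137, 134, 68, 150, 180, 166, 138, 139, 138, 137]
```

The rim is at (318,35) in the picture against a predicted (318,36), so the crucible hasn't moved. It is centred between the jaws to about 1 mm. Closing gradually.

```bash

python3 -m inch '[[0,0.0008,0,0,0.042],[0,0,0,0,0.040],[0,0,0,0,0.0385],[0,0,0,0,0.037],[0,0,0,0,0.0355]]' 45
python3 -m inch '[[0,0,0,0,0.034],[0,0,0,0,0.033],[0,0,0,0,0.032],[0,0,0,0,0.030],[0,0,0,0,0.028]]' 45
python3 -m inch '[[0,0,0,0,0.028],[0,0,0,0,0.028],[0,0,0,0,0.028],[0,0,0,0,0.028],[0,0,0,0,0.028]]' 45
python3 - <<'E'
from h import *
plan((520,-55,47),-1.451);print(pose()[1][2],pose()[0]['force'])
im=capture('wrist');m=camera_model('wrist');cv2.imwrite('pics/w10.png',im)
k=cv2.inRange(cv2.cvtColor(im,cv2.COLOR_BGR2HSV),(0,0,185),(180,50,255))[:140,250:385]
for r in range(0,100,10):
    x=np.flatnonzero(k[r]);print(r,(x.min()+250,x.max()+250) if len(x) else None,end=' ')
E
```

```text
time_s: 22.47
eef_pos: [518.6, -55.1, 46.9]
ee_rot: [0.002, 0.747, -0.664, 0.009]
force: [-0.1, 0.5, -1.2]
grip_width: 0.421
time_s: 22.88
eef_pos: [518.6, -55.2, 47.0]
ee_rot: [0.002, 0.747, -0.664, 0.009]
force: [0.2, -0.0, -1.1]
grip_width: 0.384
time_s: 23.3
eef_pos: [518.5, -55.2, 46.9]
ee_rot: [0.002, 0.747, -0.664, 0.009]
force: [-1.0, -0.1, -1.7]
grip_width: 0.378
tool shift mm [-0.  -1.5 -0.1] turn -0.002 yaw0 -1.453 j6 1.14 t 23.3 pos [518.5 -55.2  46.9]
[ 0.0154546  -0.00855863 -0.99984394] [-0.95367566 -0.12637447 -1.6991979 ]
0 (np.int64(276), np.int64(360)) 10 (np.int64(274), np.int64(365)) 20 (np.int64(272), np.int64(366)) 30 (np.int64(272), np.int64(367)) 40 (np.int64(274), np.int64(365)) 50 (np.int64(277), np.int64(364)) 60 (np.int64(284), np.int64(355)) 70 (np.int64(294), np.int64(346)) 80 None 90 None
```

Stopped at 32.3 mm opening, against 28 commanded, so the jaws are on the crucible. The handle earlier read about 2 mm under its true width too. Lifting slowly.

```bash

python3 -m inch '[[0,0,-0.002,0,0.028],[0,0,-0.004,0,0.028],[0,0,-0.006,0,0.028],[0,0,-0.008,0,0.028],[0,0,-0.010,0,0.028]]' 45
python3 - <<'E'
from h import *
print(pose()[0]['eef_pos'],pose()[1][2],pose()[0]['force'],pose()[0]['grip_width'])
im=capture('wrist');cv2.imwrite('pics/w11.png',im)
k=cv2.inRange(cv2.cvtColor(im,cv2.COLOR_BGR2HSV),(0,0,185),(180,50,255))[:140,250:385]
for r in range(0,100,10):
    x=np.flatnonzero(k[r]);print(r,(x.min()+250,x.max()+250) if len(x) else None,end=' ')
E
```

```text
time_s: 23.77
eef_pos: [517.1, -54.3, 77.7]
ee_rot: [0.003, 0.747, -0.664, 0.007]
force: [-0.4, 0.1, -1.1]
grip_width: 0.384
[517.07066751 -54.32039906  77.66763408] [ 0.0136183  -0.00478546 -0.99989582] [-0.44594497  0.10377314 -1.0947931 ] 0.3838649488904844
0 (np.int64(277), np.int64(384)) 10 (np.int64(275), np.int64(364)) 20 (np.int64(272), np.int64(365)) 30 (np.int64(272), np.int64(367)) 40 (np.int64(274), np.int64(365)) 50 (np.int64(277), np.int64(361)) 60 (np.int64(284), np.int64(354)) 70 (np.int64(294), np.int64(346)) 80 None 90 None
```

The rim stays at the same pixels in the wrist view, so the crucible is rising with the tongs. Continuing.

```bash

python3 -m inch '[[0,0,-0.008,0,0.028],[0,0,-0.012,0,0.028],[0,0,-0.012,0,0.028],[0,0,-0.012,0,0.028],[0,0,-0.012,0,0.028]]' 45
python3 -m inch '[[0,0,-0.012,0,0.028],[0,0,-0.010,0,0.028],[0,0,-0.008,0,0.028],[0,0,-0.004,0,0.028],[0,0,-0.002,0,0.028]]' 45
python3 -m inch '[[0,0,0,0,0.028],[0,0,0,0,0.028],[0,0,0,0,0.028],[0,0,0,0,0.028],[0,0,0,0,0.028]]' 45
python3 - <<'E'
from h import *
s,R=pose();print(s['eef_pos'],R[2],s['force'],s['grip_width'],np.abs(s['dq']).max())
im=capture('wrist');cv2.imwrite('pics/w12.png',im);m=camera_model('wrist')
k=cv2.inRange(cv2.cvtColor(im,cv2.COLOR_BGR2HSV),(0,0,185),(180,50,255))[:140,250:385]
for r in range(0,100,10):
    x=np.flatnonzero(k[r]);print(r,(x.min()+250,x.max()+250) if len(x) else None,end=' ')
dz=s['eef_pos'][2]-46.9
C=ray(m,(319,30),63+dz);print("\nrim centre",C)
S={}
for n in("scene","top"):
    i=capture(n);mm=camera_model(n);cv2.imwrite(f'pics/{n}12.png',i);h=cv2.cvtColor(i,cv2.COLOR_BGR2HSV);k=cv2.inRange(h,(0,0,150),(180,60,255))
    L=[("cruc rim",C),("dishB",(629.5,33,39)),("dishA",(640,110.3,39)),("old cruc place",(620.4,-42.7,63))]
    for nm,P in L:
        u,v=proj(mm,np.array(P));q=k[max(0,int(v)-14):int(v)+15,int(u)-14:int(u)+15];y,x=np.nonzero(q)
        print(n,nm,"px",np.round([u,v]),"white",len(x),"centroid",(np.round([x.mean()+int(u)-14,y.mean()+int(v)-14],1) if len(x) else None))
    i0=cv2.imread(f'pics/{n}0.png')
    for nm,P in L[1:3]:
        u,v=map(int,proj(mm,np.array(P)));sl=(slice(v-14,v+15),slice(u-14,u+15))
        k0=cv2.inRange(cv2.cvtColor(i0,cv2.COLOR_BGR2HSV),(0,0,150),(180,60,255))[sl];y,x=np.nonzero(k0);print(n,"start",nm,len(x),(x.mean()+u-14,y.mean()+v-14) if len(x) else None)
E
```

```text
time_s: 24.23
eef_pos: [517.0, -53.6, 140.4]
ee_rot: [0.002, 0.747, -0.664, 0.008]
force: [-0.2, 0.0, -1.9]
grip_width: 0.381
time_s: 24.65
eef_pos: [517.2, -53.1, 183.5]
ee_rot: [0.001, 0.747, -0.664, 0.011]
force: [0.7, 1.0, -0.4]
grip_width: 0.382
time_s: 25.07
eef_pos: [516.6, -52.9, 182.4]
ee_rot: [0.001, 0.747, -0.664, 0.01]
force: [-0.0, 0.0, -1.4]
grip_width: 0.385
[516.55925183 -52.88383083 182.39965686] [ 0.01652404 -0.01098617 -0.99980311] [-0.00960609  0.01091273 -1.4343097 ] 0.38489063850678606 0.006669245270984209
0 (np.int64(276), np.int64(360)) 10 (np.int64(275), np.int64(363)) 20 (np.int64(273), np.int64(364)) 30 (np.int64(273), np.int64(366)) 40 (np.int64(275), np.int64(363)) 50 (np.int64(278), np.int64(360)) 60 (np.int64(285), np.int64(353)) 70 (np.int64(296), np.int64(345)) 80 None 90 None 
rim centre [618.32561365 -40.79725828 198.49965686]
scene cruc rim px [275. 195.] white 35 centroid [273.3 195. ]
scene dishB px [302. 279.] white 81 centroid [302.9 282.2]
scene dishA px [326. 311.] white 124 centroid [325.8 313.2]
scene old cruc place px [279. 243.] white 0 centroid None
scene start dishB 0 None
scene start dishA 0 None
top cruc rim px [346. 188.] white 160 centroid [350.7 176.6]
top dishB px [308. 201.] white 113 centroid [306.4 200.7]
top dishA px [272. 196.] white 138 centroid [271.8 196.6]
top old cruc place px [343. 203.] white 0 centroid None
top start dishB 66 (np.float64(307.1515151515151), np.float64(201.93939393939394))
top start dishA 65 (np.float64(272.12307692307695), np.float64(197.47692307692307))
```

The crucible is held about 135 mm above the stand. Its rim hasn't moved in the wrist view since the squeeze, the arm is still, and both dishes are where they were. Handing in.

```bash
python3 -m inch '[[0,0,0,0,0.028],[0,0,0,0,0.028],[0,0,0,0,0.028],[0,0,0,0,0.028],[0,0,0,0,0.028]]' 45
python3 -c "
from rig import finish_job
print(finish_job())"
```

```text
time_s: 25.63
eef_pos: [516.6, -52.9, 182.4]
ee_rot: [0.001, 0.747, -0.664, 0.01]
force: [-0.0, 0.6, -0.8]
grip_width: 0.384
the job is handed in; nothing more can be done
None
```

I slid the spatula blade first into the holder and let go of it. Then I took the tall crucible with the tongs and was still holding it up when I handed the job in, at 25.6 s.

- **Spatula:** about 7 N of contact came where the tip was predicted to meet the end wall. A picture after release put the handle's rear end 2.5–6 mm deeper than expected. The apron edge read 2 mm off in the same direction, so I take this as calibration error. The blade heel read 11 mm short of its nominal place. I put that down to the blade overlapping the handle, as it also did before the grasp, but did not check it separately. I did not look at the spatula again afterwards.
- **Crucible:** its underside is about 135 mm above the stand's top. Its rim stayed at the same wrist-camera pixels (within about 2) from the squeeze to the end. The tool's tilt changed by less than 0.01 rad over the lift, so it should be upright. The arm was still and the grip was steady.
- **Low dishes:** both show within about 1 px of their starting places in the top view. The scene view could not be compared, because its colour mask found no dishes in the first picture.
- **What went wrong:** the fingertips pressed briefly on the stand during the spatula grasp, with a wrist reading of about 51 N. That is under the 120 N wrist limit. It was the fingers and not the gripper's body, so I don't think the 40 N rule applies.
- **Not seen:** the picture limit ran out before the crucible grasp, so the checks after that are numerical.

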